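# Clamp a power module on the burn-in cold plate

### The job

Mount the finned power module on the cold plate for its burn-in test: swing the clamp out of the way, set the module flat on the plate with its terminal strip at the end away from the polarity pin, and slide its flange under the lip of the retaining block until it is fully home against the back. Then swing the clamp all the way back so that its sprung toe presses on the module's front flange, let go, and do not disturb the pen box, flux bottle, solder spool or parts tray.

Things in the scene. Friction and masses are not known exactly. Their poses are not given: they have to be found in the camera images.
- cold_plate: Bare metal cold plate, 190 x 160 x 14 mm, fixed on the bench. Origin at its underside, 90 mm behind its front edge. +x: the way the module slides home; y: along the retaining block; z up. Dark steel retaining block at the rear: x 70 to 96, y -69 to 69, up to z 33 mm, with an overhanging lip on its front. Two brass nipples stick out 23 mm from the rear edge.
- seat (a point): Where the module's origin is when home: on the plate's top (14 mm above the bench), at plate x 30, y 0 mm; the module's rear edge then touches the pocket's back face at plate x 70 and its axes are parallel to the plate's. To clear the lip it must be set down about 25 mm further forward (origin near plate x 5) and slid back.
- lip (a point): Middle of the lower front edge of the retaining block's lip, plate x 56, y 0, z 24 mm. The lip covers x 56 to 70, z 24 to 33, so the pocket under it is 10 mm high and 14 mm deep. Cheeks under the lip close its ends: inner faces at y -57 and +57 (module 110 long), with slanted lead-ins from x 50 to 56.
- polarity_pin (a point): Top of the steel polarity pin, 8 mm dia., standing 22 mm above the plate at plate x 30, y -64 mm, just clear of the end of the module's base. The terminal strip goes to the other end (+y); the wrong way round the pin blocks it.
- pivot (a point): Top of the shoulder screw of the swing clamp's upright pivot, plate x -60, y 0, 42 mm above the bench. The clamp is a flat steel arm 18 mm wide, from 26 to 35 mm above the bench, with its toe 56 mm from the pivot (a screw there reaches to 47 mm) and a knob 50 mm from the pivot on the opposite side.
- clamp (a joint): Clamp angle, rad. 0 = closed: toe points to plate +x, over the front flange of a module that is home. It grows to 1.7 as the toe swings to plate -y and the knob to plate +y (clockwise from above). From about 1.2 it is clear of the module. Stiff (0.06 N m friction); stays where left. Pinch the knob and lead it on an arc.
- clamp_knob (a point): On the axis of the clamp's upright round black knob, 57 mm above the bench. Knob 13 mm dia. at the foot, 18 mm from 45 mm height up; it stands from 35 to 73 mm above the bench. At clamp angle q it is at plate x = -60 - 50 cos q, y = 50 sin q (mm).
- toe (a joint): Lift (m) of the sprung ball, 13 mm dia., under the clamp's toe. 0 = free, its lowest point 6.5 mm above the plate. The 8 mm flange of the module lifts it by 1.5 mm when the clamp is shut on it; the spring presses with 4 to 5 N. The ball rides up over the flange's edge as the clamp swings in: a few newtons at the knob.
- module: Finned power module, 0.45 to 0.7 kg, starts flat on the bench. Aluminium base 80 (x) x 110 (y) x 8 mm; on it a dark case with fins along y, 44 wide (x -22 to 22), y -53 to 37, up to 60 mm above the underside; so an 18 mm flange runs along each long side. Grip across x. Origin: centre of the underside, z up. Grey terminal strip at the +y end, 34 mm wide, y 39 to 63, up to 23 mm high.
- terminals (a point): Outer end of the module's terminal strip, on the module's y axis 63 mm from its origin, 13 mm above its underside.
- pen_box: Bystander: black box of pens, 83 x 82 x 196 mm high, stands on the bench between the areas of the cold plate and the module. Origin at its foot's centre.
- flux_bottle: Bystander: small dropper bottle, 33 mm dia., 102 mm high, tips easily. Origin at its foot's centre.
- solder_spool: Bystander: spool of solder, 57 mm dia., 42 mm high, in line with the pen box before or behind it (as is the flux bottle). Origin at its foot's centre.
- parts_tray: Bystander: low grey tray, 70 x 110 x 20 mm. Origin at its underside's centre.
Not all that is in view belongs to the job. What is shaped like the module but green or yellow is not meant.

How it is judged:
By the outcome, as a careful person would: the job done as asked, in the order asked, and still so for the second after the job is handed in, with the robot touching nothing.
It also fails if it takes over 67 s, if anything falls off the work surface, if the arm or the gripper's body presses on something with over 40 N, if the wrist force passes 120 N, or if a joint passes its speed limit or range.

### The arm

A 6-joint arm with a two-finger parallel gripper is mounted at the origin on a cart in front of the work surface, level with it; the furniture and walls round the work are solid. World frame = base frame: x ahead of the robot, y to its left, z up, the work surface at z = 0. Lengths are in mm, angles in rad, forces in N, time in s.
With the tool pointing down it reaches from about 275 to 725 mm from the base axis. Payload 5.6 kg.
Tool frame: the origin (TCP) lies midway between the tips of the shut fingers; the grasp point (between the pads) lies 19 mm behind it (grip_point_offset is the distance from the TCP to the grasp point, in mm); z points along the fingers, y is the line along which they close (so a half turn about z gives the same grasp; the last joint's range is limited). The gripper opens to 85 mm and grips with 20 to 120 N. Pads are 22 mm wide; open, the fingers measure 114 mm over their backs; the gripper's body (76 mm by 85 mm) begins 54 mm behind the grasp point. The pads swing forward as they close: fully open they stand 13 mm farther back than shut.
Start: joints at [-0.817, 0.255, 0.108, 0, -1.424, -0.285], TCP at [248.516, -490.645, 231.283] pointing down, gripper open.
Joint ranges: [-2.95, 2.95], [-1.21, 1.97], [-1.09, 1.5], [-2.87, 1.71], [-2.94, -0.07], [-3.05, 3.05]. Speed limits (rad/s): [2.57, 2.57, 3.14, 3.14, 3.14, 3.14].

### API

Orientations are given as a unit quaternion [x, y, z, w].
In Python, from workcell import * gives the robot as it stands. The module is installed in compiled form; this text tells all that it offers.
- The arm moves only by the tool step_arm, never from a script. Its arguments are lists of equal length, an entry for each row: "linear": the shift along the world's x, y, z in units of 0.3 m (1.0 is 0.3 m), a list of three; "rot": the turn, a rotation vector about the world's x, y, z in units of pi/4 rad (1.0 is pi/4 rad), a list of three. A call has exactly 10 rows; each row is the pose to reach, as a shift and turn from the pose commanded when the call began; what a row does not reach only later rows make up. A row lasts 1/12 s, in which the tool goes at most 41.7 mm and 7.16 degrees, less where a joint would pass 70% of its speed; a pose out of reach is approached as far as the arm can. A call with a number of a shift or a turn outside -1 to 1 is refused whole. A call with a gripper value outside its range is refused whole. "claw" is the opening, from 0 (shut) to 1 (fully open), set as the call begins (left out, the last holds). The fingers move at their own pace and stop on an object; "newtons" is the grip in N (left out, the last holds). Time passes only in rows, so rows that repeat a pose let the fingers close, or fill a call up. It gives the time, the measured TCP pose, the force, the opening and the grip force at its end, in the units of the state.
- get_state(): the state, without advancing time (a new reading comes with each control period).
- grab_frame(name): name is "scene" or "top" or "wrist"; returns the picture (420x560x3 uint8, red, green, blue); there is no depth.
- camera_info(name): a dict with "fx", "fy", "cx", "cy" (pixels), "pose" (4x4, takes a point from camera to world coordinates). Camera axes: x right, y down, z forward; pixel columns grow to the right and rows downward; lengths in mm; the calibration is good to about 2 mm. A picture is of the moment at which its call begins: read the wrist's pose just before it. camera_info takes no time and is no camera call; for the wrist camera it gives the pose at the moment of the call.
- close_job(): hands the job in; it is judged then, once.
Trained networks look in the newest picture that a camera, given by its name, has taken for a name from the list of things; names that differ only in an ending like _2 or _b are one class to them, and where a whole thing is asked for, a point or a joint stands for the part that bears it (a point fixed in the world has none). Each returns a list of dicts, best first, with "score" (0 to 1); they miss things now and then, are a little off and sometimes report something else, mostly with a low value. They report only what shows in the picture. A call takes as long as a camera call. They do not tell look-alikes from the thing itself.
- recognise(thing, camera): "at" ([x, y, z] in mm, in world coordinates, good to about 4 mm: the middle of the surface that is visible of it).
The state is a dict: "t": time; "joints": joint angles; "qd": joint speeds; "tau": joint torques, N m; "eef_pos": TCP position; "orientation": TCP orientation; "ft_force": force on the tool from outside, world axes, zero at the start; "ft_torque": the same for the moment, N m; "width": finger opening in mm; "grasp_force": force on a finger pad.
Only numpy, scipy, OpenCV 4.12 (cv2) and the standard library are available. Lean on these libraries where they do the work, as an engineer would, in place of code of your own. Each camera call takes 0.05 s, during which the arm holds its last target. There are 200 camera calls.

## Working session

There is one attempt and no reset: what is moved stays moved. The work goes in short steps, Python scripts to look and compute and a tool call to move; the robot and the scene stay as the last step left them, time stands still between calls to the robot, and variables do not carry over. Pictures are saved under pics/ and viewed, at most 10 in all, crops included, and the job is handed in when it is done.

Besides the shell and the picture viewer there is one more tool, called after "Call:" by a JSON object that holds its "method" and its "body", one argument or row to a line. step_arm: Moves the arm, as the interface text tells. Shifts and turns lie within -1 to 1; 1 stands for 0.3 m of shift or pi/4 rad of turn. Its arguments: {"type":"object","properties":{"linear":{"type":"array"},"rot":{"type":"array"},"claw":{"type":"number"},"newtons":{"type":"number"}},"required":["linear","rot"]}

```bash
mkdir -p pics; python3 - <<'E'
from workcell import *
import cv2
s=get_state();print(s['t'],s['eef_pos'],s['orientation'],s['width'])
for n in("scene","top"):
    im=grab_frame(n);cv2.imwrite(f"pics/{n}0.png",im[:,:,::-1])
    c=camera_info(n);print(n,c['fx'],c['cx'],c['cy'],c['pose'])
for t in["cold_plate","module","polarity_pin","pivot","clamp_knob","terminals","lip","pen_box","flux_bottle","solder_spool","parts_tray"]:
    print(t,[(x['at'],x['score']) for x in recognise(t,"top")][:3])
E
```

```text
0.0 [ 248.33978809 -490.19122532  230.42911497] [-2.32232796e-01  9.72659795e-01  8.94711207e-04 -2.27585883e-04] 85.50201604405183
scene 463.00529826528293 286.33423633501036 209.636550367152 [[-6.30051941e-01 -5.25063071e-01  5.72139252e-01 -3.52768074e+02]
 [-7.76518798e-01  4.19074104e-01 -4.70526780e-01  5.47936763e+02]
 [ 7.28749214e-03 -7.40733195e-01 -6.71759798e-01  1.08574746e+03]
 [ 0.00000000e+00  0.00000000e+00  0.00000000e+00  1.00000000e+00]]
top 482.8533781135259 280.878794692882 205.0266472013697 [[ 2.47810046e-02 -9.98567617e-01  4.74195689e-02  4.38126134e+02]
 [-9.99637384e-01 -2.42518277e-02  1.17025273e-02 -1.68150956e+02]
 [-1.05357535e-02 -4.76923742e-02 -9.98806505e-01  1.54535035e+03]
 [ 0.00000000e+00  0.00000000e+00  0.00000000e+00  1.00000000e+00]]
cold_plate [([530.2, 110.5, 14.6], 0.65)]
module [([511.4, -674.1, 28.0], 0.97), ([425.0, -236.6, 26.8], 0.88), ([555.8, -342.9, 19.5], 0.83)]
polarity_pin [([532.6, 110.1, 14.5], 0.56)]
pivot [([529.5, 109.4, 13.5], 0.72)]
clamp_knob [([467.8, 126.5, 33.4], 0.81), ([605.6, -97.7, 40.1], 0.54)]
terminals [([422.2, -237.1, 23.7], 0.96), ([463.7, -490.1, 41.3], 0.95), ([514.2, -679.3, 21.3], 0.87)]
lip [([535.1, 110.8, 14.4], 0.67), ([403.8, -74.4, 61.1], 0.42)]
pen_box [([505.7, -110.9, 46.3], 0.87)]
flux_bottle [([405.5, -76.3, 60.4], 0.43), ([510.9, 378.9, 9.8], 0.26)]
solder_spool [([603.7, -97.1, 38.8], 0.55)]
parts_tray []
```

View pics/top0.png

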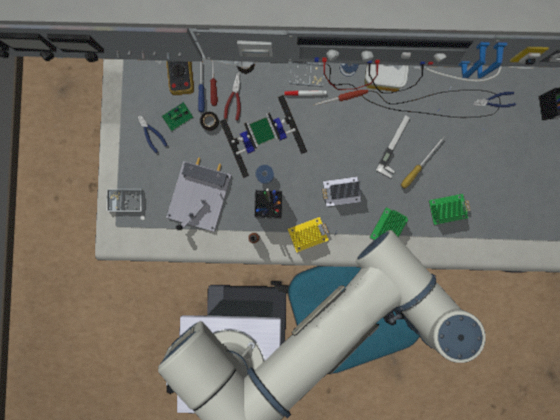

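View pics/scene0.png

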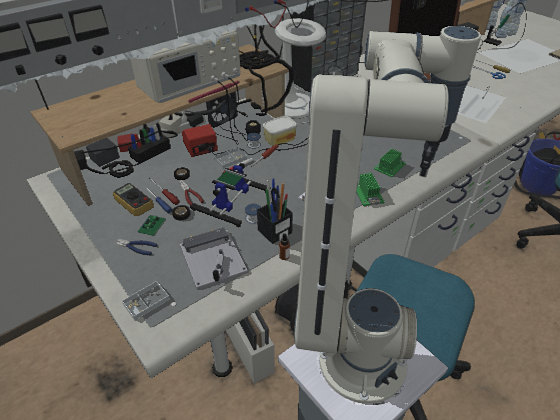

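The possible modules in the top view are silver/dark at (342,191), yellow at (309,234), and green at (389,224) and (450,208). The silver one at (342,191) fits: aluminium base, dark case, neither green nor yellow. I'll confirm it in an enlarged crop next to the plate.

```bash
python3 - <<'E'
import cv2,numpy as np
im=cv2.imread("pics/top0.png")
a=cv2.resize(im[150:240,160:240],(400,450),interpolation=cv2.INTER_CUBIC)
b=cv2.resize(im[165:220,317:367],(400,440),interpolation=cv2.INTER_CUBIC)
b=cv2.copyMakeBorder(b,0,10,0,0,cv2.BORDER_CONSTANT)
cv2.imwrite("pics/crop0.png",np.hstack([a,b]))
E
```

```text
(no output)
```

View pics/crop0.png

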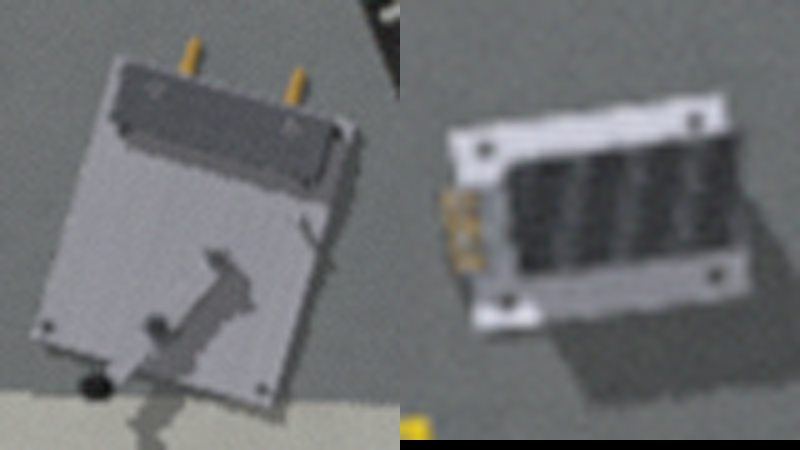

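Left crop: plate corners at (118,60), (352,125), (275,408), (38,345). The knob is near (97,385), the pivot near (155,325), the toe near (215,258), and the pin at (310,235). Right crop: silver module with a dark finned case and its terminals on the left; this is the one meant. Base corners are at (450,130), (725,95), (750,290), (475,328).

```bash
cat > h.py <<'E'
from workcell import *
import numpy as np, cv2
def ray(cam,uv,z,c=None):
    c=c or camera_info(cam);P=np.array(c['pose'])
    d=P[:3,:3]@[(uv[0]-c['cx'])/c['fx'],(uv[1]-c['cy'])/c['fy'],1]
    return P[:3,3]+d*(z-P[2,3])/d[2]
def proj(c,p):
    P=np.array(c['pose']);q=P[:3,:3].T@(np.asarray(p,float)-P[:3,3]);return np.array([c['cx']+c['fx']*q[0]/q[2],c['cy']+c['fy']*q[1]/q[2]])
def fit(obj,w):
    "2D rigid fit obj->world: returns yaw,t,residuals"
    o=np.array(obj,float);w=np.array(w)[:,:2];a=o-o.mean(0);b=w-w.mean(0)
    y=np.arctan2((a[:,0]*b[:,1]-a[:,1]*b[:,0]).sum(),(a*b).sum())
    R=np.array([[np.cos(y),-np.sin(y)],[np.sin(y),np.cos(y)]])
    t=w.mean(0)-R@o.mean(0);return y,t,np.linalg.norm(o@R.T+t-w,axis=1)
def pt(y,t,p): return np.array(t)+np.array([[np.cos(y),-np.sin(y)],[np.sin(y),np.cos(y)]])@np.array(p,float)
E
python3 - <<'E'
from h import *
L=lambda x,y:(160+x/5-.4,150+y/5-.4); M=lambda x,y:(317+(x-400)/8-.45,165+y/8-.45)
w=[ray("top",L(*p),14) for p in[(118,60),(352,125),(275,408),(38,345)]]
y,t,r=fit([(100,80),(100,-80),(-90,-80),(-90,80)],w);print("plate",y,t,r)
w=[ray("top",M(*p),8) for p in[(450,130),(725,95),(750,290),(475,328)]]
ym,tm,r=fit([(40,55),(40,-55),(-40,-55),(-40,55)],w);print("module",ym,tm,r)
for q in(0,.2,.4,.6,.8): print(q,pt(y,t,(-60-50*np.cos(q),50*np.sin(q))),proj(camera_info("top"),[*pt(y,t,(-60-50*np.cos(q),50*np.sin(q))),73]))
print("knob@",ray("top",L(97,385),73),"pivot",pt(y,t,(-60,0)),ray("top",L(155,325),42),"toe",ray("top",L(215,258),47))
E
```

```text
plate -0.23872526382720607 [527.05281546 113.08232178] [2.09317703 2.98243555 2.32638951 2.11899438]
module 0.15243319559207455 [ 560.94961914 -342.37418627] [0.37383295 0.78959052 0.98171145 0.51289098]
0 [420.17239415 139.09338752] [185.16084446 231.47317809]
0.2 [423.48970941 148.5094658 ] [182.12092585 230.30813035]
0.4 [428.6115852  157.07880061] [179.37927147 228.55868203]
0.6 [435.33382849 164.45975963] [177.04531809 226.29519846]
0.8 [443.38844466 170.35808729] [175.21199625 223.60854379]
knob@ [434.55263995 158.44709811  73.        ] pivot [468.75440383 127.27017582] [472.76204872 130.3597659   42.        ] toe [515.26826215  93.34924203  47.        ]
```

Call:
{"method": "step_arm", "body": {
  "linear": [
    [0.27,1,0.1],
    [0.27,1,0.1],
    [0.27,1,0.1],
    [0.27,1,0.1],
    [0.27,1,0.1],
    [0.27,1,0.1],
    [0.27,1,0.1],
    [0.27,1,0.1],
    [0.27,1,0.1],
    [0.27,1,0.1]
  ],
  "rot": [
    [0,0,0],
    [0,0,0],
    [0,0,0],
    [0,0,0],
    [0,0,0],
    [0,0,0],
    [0,0,0],
    [0,0,0],
    [0,0,0],
    [0,0,0]
  ],
  "claw": 0.6
}}

```text
t: 1.48
eef_pos: [329.9, -189.8, 261.7]
orientation: [-0.234, 0.972, -0.0, 0.001]
ft_force: [0.5, -0.3, 0.1]
width: 51.2
grasp_force: 0.0
```

Call:
{"method": "step_arm", "body": {
  "linear": [
    [0.27,1,0],
    [0.27,1,0],
    [0.27,1,0],
    [0.27,1,0],
    [0.27,1,0],
    [0.27,1,0],
    [0.27,1,0],
    [0.27,1,0],
    [0.27,1,0],
    [0.27,1,0]
  ],
  "rot": [
    [0,0,0],
    [0,0,0],
    [0,0,0],
    [0,0,0],
    [0,0,0],
    [0,0,0],
    [0,0,0],
    [0,0,0],
    [0,0,0],
    [0,0,0]
  ]
}}

```text
t: 2.32
eef_pos: [410.9, 109.2, 260.6]
orientation: [-0.232, 0.973, -0.0, -0.001]
ft_force: [1.2, -0.7, 0.0]
width: 51.0
grasp_force: 0.0
```

```bash
python3 - <<'E'
from h import *
s=get_state();c=camera_info("wrist");im=grab_frame("wrist");np.save("c1.npy",c,allow_pickle=True)
cv2.imwrite("pics/w1.png",cv2.resize(im[:,:,::-1],(800,600)))
print(s['t'],s['eef_pos'],s['orientation'],s['joints']);print(c)
for t in("clamp_knob","pivot","polarity_pin"): print(t,recognise(t,"wrist")[:2])
E
```

```text
2.3167 [410.92209303 109.23494901 260.60663092] [-2.32435538e-01  9.72611346e-01 -4.42345401e-04 -8.33799256e-04] [ 6.31600398e-01 -2.50366827e-03 -1.18077127e-01  1.72176779e-04
 -1.45710284e+00 -1.73325409e+00]
{'fx': 357.26219927948904, 'fy': 357.26219927948904, 'cx': 279.3545833712755, 'cy': 207.3696188719954, 'pose': array([[-4.51336935e-01,  8.52075461e-01,  2.65070519e-01,
         3.43612620e+02],
       [ 8.92352601e-01,  4.31411811e-01,  1.32629877e-01,
         7.53631744e+01],
       [-1.34388861e-03,  2.96397129e-01, -9.55063839e-01,
         4.02809812e+02],
       [ 0.00000000e+00,  0.00000000e+00,  0.00000000e+00,
         1.00000000e+00]])}
clamp_knob [{'at': [466.5, 123.0, 33.9], 'score': 0.6}]
pivot [{'at': [518.0, 113.8, 9.0], 'score': 0.56}, {'at': [493.1, -87.6, 68.5], 'score': 0.56}]
polarity_pin [{'at': [513.6, 116.1, 15.2], 'score': 0.22}]
```

View pics/w1.png

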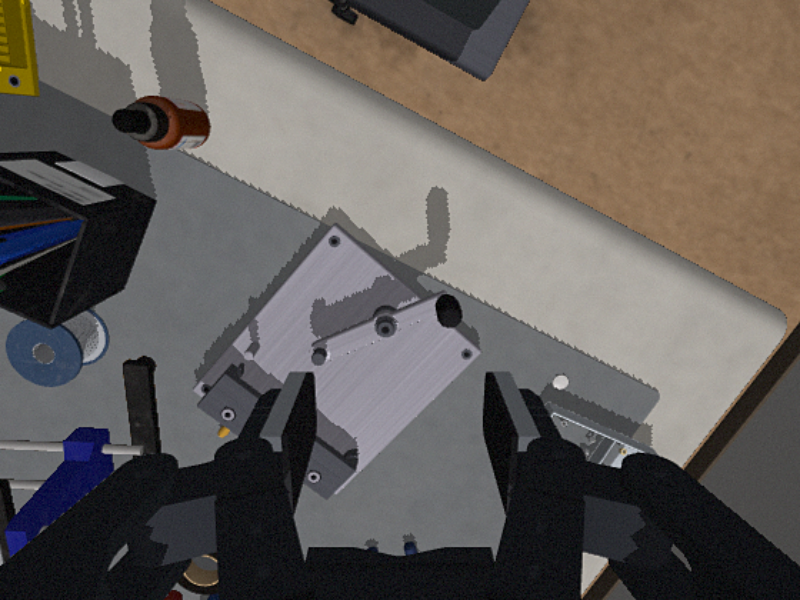

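The wrist view shows the plate corners at (335,224), (479,352) and (195,388), the pivot hex at (386,327), the knob top at (449,315), the toe screw top at (320,355), and the pin near (252,350). The flux bottle, pen box and spool are on the left, and the tray is on the right.

```bash
python3 - <<'E'
from h import *
c=np.load("c1.npy",allow_pickle=True).item()
r=lambda p,z:ray("",(p[0]*.7,p[1]*.7),z,c)
w=[r((335,224),14),r((479,352),14),r((195,388),14),r((386,327),42)]
y,t,e=fit([(-90,-80),(-90,80),(100,-80),(-60,0)],w);print("plate",y,t,e)
k=r((449,313),73);print("knob",k, "toe",r((320,355),47),"pin",r((252,349),36),pt(y,t,(30,-64)))
p=pt(y,t,(-60,0));d=k[:2]-p;print("pivot",p,"r",np.hypot(*d),"q",np.pi+y-np.arctan2(d[1],d[0]))
d=r((320,355),47)[:2]-p;print("toe r",np.hypot(*d),"q",y-np.arctan2(d[1],d[0]))
print("spool",r((80,330),42),"flux",r((125,120),100))
for q in(.3,.5,.7,.9,1.1,1.3,1.5):print(q,pt(y,t,(-60-50*np.cos(q),50*np.sin(q))))
E
```

```text
plate -0.26410481096619837 [528.65488522 112.49072884] [1.42669008 3.84760002 3.79301059 0.99540782]
knob [430.43753965 157.01821399  73.        ] toe [510.97981989  92.38007465  47.        ] pin [535.43149851  43.63386083  36.        ] [540.90778811  42.87847151]
pivot [470.73529087 128.15344223] r 49.568980243606816 q 0.3574688663323946
toe r 53.845667829902496 q 0.4625438160873871
spool [576.63166981 -77.79054157  42.        ] flux [404.70971436 -66.64342772 100.        ]
0.3 [428.48191285 154.88641898]
0.5 [434.63518988 162.7479896 ]
0.7 [442.22766401 169.23038479]
0.9 [450.95664726 174.07517191]
1.1 [460.47414262 177.08920457]
1.3 [470.40071758 178.15232282]
1.5 [480.34063091 177.22214348]
```

Call:
{"method": "step_arm", "body": {
  "linear": [
    [0.068,0.162,0],
    [0.068,0.162,-0.2],
    [0.068,0.162,-0.725],
    [0.068,0.162,-0.725],
    [0.068,0.162,-0.725],
    [0.068,0.162,-0.725],
    [0.068,0.162,-0.725],
    [0.068,0.162,-0.725],
    [0.068,0.162,-0.725],
    [0.068,0.162,-0.725]
  ],
  "rot": [
    [0,0,0],
    [0,0,0],
    [0,0,0],
    [0,0,0],
    [0,0,0],
    [0,0,0],
    [0,0,0],
    [0,0,0],
    [0,0,0],
    [0,0,0]
  ]
}}

```text
t: 3.35
eef_pos: [432.3, 158.2, 45.6]
orientation: [-0.232, 0.973, 0.0, 0.002]
ft_force: [0.6, 0.4, 0.7]
width: 51.1
grasp_force: 0.0
```

Call:
{"method": "step_arm", "body": {
  "linear": [
    [0,0,0],
    [0,0,0],
    [0,0,0],
    [0,0,0],
    [0,0,0],
    [0,0,0],
    [0,0,0],
    [0,0,0],
    [0,0,0],
    [0,0,0]
  ],
  "rot": [
    [0,0,0],
    [0,0,0],
    [0,0,0],
    [0,0,0],
    [0,0,0],
    [0,0,0],
    [0,0,0],
    [0,0,0],
    [0,0,0],
    [0,0,0]
  ],
  "claw": 0,
  "newtons": 40
}}

```text
t: 4.18
eef_pos: [431.5, 158.6, 45.0]
orientation: [-0.232, 0.973, 0.001, 0.001]
ft_force: [-2.7, 1.1, 6.2]
width: 16.5
grasp_force: 39.0
```

Call:
{"method": "step_arm", "body": {
  "linear": [
    [0.012,0.014,0],
    [0.025,0.026,0],
    [0.04,0.037,0],
    [0.055,0.046,0],
    [0.072,0.053,0],
    [0.089,0.059,0],
    [0.107,0.062,0],
    [0.125,0.064,0],
    [0.143,0.064,0],
    [0.161,0.061,0]
  ],
  "rot": [
    [0,0,0],
    [0,0,0],
    [0,0,0],
    [0,0,0],
    [0,0,0],
    [0,0,0],
    [0,0,0],
    [0,0,0],
    [0,0,0],
    [0,0,0]
  ]
}}

```text
t: 5.02
eef_pos: [479.4, 180.1, 45.0]
orientation: [-0.232, 0.973, 0.003, 0.002]
ft_force: [-9.6, 14.9, 5.2]
width: 16.5
grasp_force: 40.0
```

Call:
{"method": "step_arm", "body": {
  "linear": [
    [0,0,0],
    [0,0,0],
    [0,0,0],
    [0,0,0.05],
    [-0.1,-0.1,0.6],
    [-0.23,-0.23,0.72],
    [-0.23,-0.23,0.72],
    [-0.23,-0.23,0.72],
    [-0.23,-0.23,0.72],
    [-0.23,-0.23,0.72]
  ],
  "rot": [
    [0,0,0],
    [0,0,0],
    [0,0,0],
    [0,0,0],
    [0,0,0],
    [0,0,0],
    [0,0,0],
    [0,0,0],
    [0,0,0],
    [0,0,0]
  ],
  "claw": 1
}}

```text
t: 5.85
eef_pos: [410.4, 105.7, 265.5]
orientation: [-0.232, 0.973, 0.0, 0.004]
ft_force: [0.7, 0.2, -0.5]
width: 85.6
grasp_force: 0.0
```

```bash
python3 - <<'E'
from h import *
s=get_state();c=camera_info("wrist");im=grab_frame("wrist");np.save("c2.npy",c,allow_pickle=True)
cv2.imwrite("pics/w2full.png",im[:,:,::-1])
x0,y0=100,100
cv2.imwrite("pics/w2.png",cv2.resize(im[y0:y0+270,x0:x0+300,::-1],None,fx=2,fy=2,interpolation=cv2.INTER_CUBIC))
print(s['t'],s['eef_pos'])
for y,t in((-.25,(528,112.8)),):
  for p in[(-90,-80,14),(-90,80,14),(100,-80,14),(100,80,14),(-60,0,42),(30,-64,36)]:
    print(p,(proj(c,[*pt(y,t,p[:2]),p[2]])-[x0,y0])*2)
E
```

```text
5.85 [410.35699731 105.7390812  265.52659927]
(-90, -80, 14) [273.03987996 108.08123858]
(-90, 80, 14) [481.71723312 284.21739093]
(100, -80, 14) [ 77.89248596 341.00347807]
(100, 80, 14) [280.27164535 484.78709982]
(-60, 0, 42) [346.37153131 253.88747882]
(30, -64, 36) [156.89704565 292.50954814]
```

View pics/w2.png

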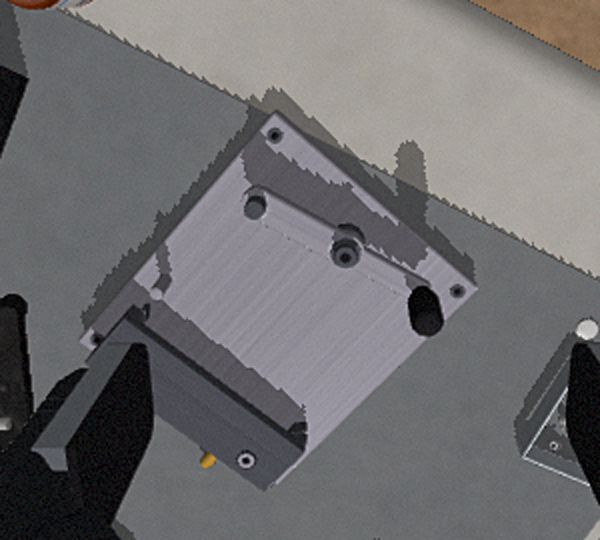

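The plate is clear now and the clamp is open. Corners at (274,111), (478,288), (80,340), (272,488), pivot hex at (346,256), pin top at (157,294).

```bash
python3 - <<'E'
from h import *
c=np.load("c2.npy",allow_pickle=True).item()
r=lambda p,z:ray("",(p[0]/2+99.75,p[1]/2+99.75),z,c)
w=[r((274,111),14),r((478,288),14),r((80,340),14),r((272,488),14),r((346,256),42),r((157,294),36)]
o=[(-90,-80),(-90,80),(100,-80),(100,80),(-60,0),(30,-64)]
y,t,e=fit(o,w);print("plate",y,t,e)
k=r((427,320),73);p=pt(y,t,(-60,0));d=k[:2]-p;print("knob",k,"q",np.pi+y-np.arctan2(d[1],d[0]),np.hypot(*d))
for q in((5,0),(30,0),(-60,0)):print(q,pt(y,t,q))
E
```

```text
plate -0.2666881500061111 [529.65653462 112.04277514] [0.43231563 1.58097477 2.89431832 2.55237133 0.88064975 1.01062861]
knob [472.6957664  175.81043554  73.        ] q 1.3232521970390871 47.964162498156135
(5, 0) [534.47977953 110.72508457]
(30, 0) [558.59600413 104.13663169]
(-60, 0) [471.77759559 127.85506205]
```

Call:
{"method": "step_arm", "body": {
  "linear": [
    [0,0,0.1],
    [0.25,-1,0.1],
    [0.25,-1,0.1],
    [0.25,-1,0.1],
    [0.25,-1,0.1],
    [0.25,-1,0.1],
    [0.25,-1,0.1],
    [0.25,-1,0.1],
    [0.25,-1,0.1],
    [0.25,-1,0.1]
  ],
  "rot": [
    [0,0,0],
    [0,0,0.8],
    [0,0,0.8],
    [0,0,0.8],
    [0,0,0.8],
    [0,0,0.8],
    [0,0,0.8],
    [0,0,0.8],
    [0,0,0.8],
    [0,0,0.8]
  ]
}}

```text
t: 6.73
eef_pos: [484.9, -196.5, 288.6]
orientation: [-0.52, 0.854, 0.0, -0.001]
ft_force: [-0.3, 2.0, -0.2]
width: 85.2
grasp_force: 0.0
```

Call:
{"method": "step_arm", "body": {
  "linear": [
    [0.25,-0.5,0],
    [0.25,-0.5,0],
    [0.25,-0.5,0],
    [0.25,-0.5,0],
    [0.25,-0.5,0],
    [0.25,-0.5,0],
    [0.25,-0.5,0],
    [0.25,-0.5,0],
    [0.25,-0.5,0],
    [0.25,-0.5,0]
  ],
  "rot": [
    [0,0,0.8],
    [0,0,0.8],
    [0,0,0.8],
    [0,0,0.8],
    [0,0,0.8],
    [0,0,0.8],
    [0,0,0.8],
    [0,0,0.8],
    [0,0,0.8],
    [0,0,0.8]
  ]
}}

```text
t: 7.57
eef_pos: [560.0, -341.7, 291.2]
orientation: [0.76, -0.65, 0.001, -0.0]
ft_force: [0.4, -0.6, 0.0]
width: 85.2
grasp_force: 0.0
```

```bash
python3 - <<'E'
from h import *
s=get_state();c=camera_info("wrist");im=grab_frame("wrist");np.save("c3.npy",c,allow_pickle=True)
cv2.imwrite("pics/w3.png",cv2.resize(im[:,:,::-1],(800,600)))
q=s['orientation'];print(s['t'],s['eef_pos'],q,s['joints'],"close line",np.arctan2(q[1]**2-q[0]**2,2*q[0]*q[1]))
for p in[(40,55),(40,-55),(-40,-55),(-40,55)]: print(p,proj(c,[*pt(.152,(561,-342.4),p),8])/.7)
E
```

```text
7.5667 [ 560.01255011 -341.74962931  291.17287372] [ 7.59530230e-01 -6.50471329e-01  8.75352801e-04 -3.35758968e-04] [-3.10316046e-01  4.75491105e-01  5.80788799e-01  5.96105163e-05
 -1.67421988e+00  4.64708180e-01] close line -2.987206729514246
(40, 55) [353.28015722 293.79603377]
(40, -55) [349.84344212 163.52118031]
(-40, -55) [448.92242798 163.67191397]
(-40, 55) [445.08428658 293.95608606]
```

View pics/w3.png

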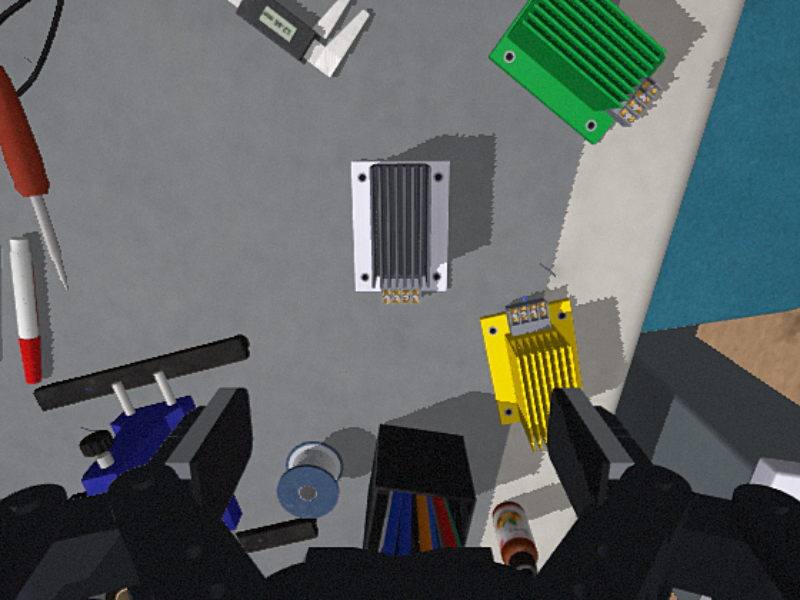

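The silver module's base corners, (351,162), (450,162), (450,291) and (356,291), lie where predicted. Its terminals face +y and the tool is lined up. Descending.

Call:
{"method": "step_arm", "body": {
  "linear": [
    [0.006,-0.018,-0.4],
    [0.006,-0.018,-0.7],
    [0.006,-0.018,-0.87],
    [0.006,-0.018,-0.87],
    [0.006,-0.018,-0.87],
    [0.006,-0.018,-0.87],
    [0.006,-0.018,-0.87],
    [0.006,-0.018,-0.87],
    [0.006,-0.018,-0.87],
    [0.006,-0.018,-0.87]
  ],
  "rot": [
    [0,0,0],
    [0,0,0],
    [0,0,0],
    [0,0,0],
    [0,0,0],
    [0,0,0],
    [0,0,0],
    [0,0,0],
    [0,0,0],
    [0,0,0]
  ],
  "claw": 1
}}

```text
t: 8.45
eef_pos: [564.2, -349.1, 32.6]
orientation: [0.76, -0.65, 0.003, -0.001]
ft_force: [0.3, 0.2, 0.7]
width: 85.0
grasp_force: 0.0
```

Call:
{"method": "step_arm", "body": {
  "linear": [
    [0,0,0],
    [0,0,0],
    [0,0,0],
    [0,0,0],
    [0,0,0],
    [0,0,0],
    [0,0,0],
    [0,0,0],
    [0,0,0],
    [0,0,0]
  ],
  "rot": [
    [0,0,0],
    [0,0,0],
    [0,0,0],
    [0,0,0],
    [0,0,0],
    [0,0,0],
    [0,0,0],
    [0,0,0],
    [0,0,0],
    [0,0,0]
  ],
  "claw": 0,
  "newtons": 70
}}

```text
t: 9.28
eef_pos: [562.4, -348.5, 30.3]
orientation: [0.76, -0.65, 0.001, 0.0]
ft_force: [-0.4, 1.3, 4.9]
width: 43.1
grasp_force: 74.4
```

Call:
{"method": "step_arm", "body": {
  "linear": [
    [0,0,0.05],
    [0,0,0.15],
    [0,0,0.87],
    [0,0,0.87],
    [0,0,0.87],
    [0,0,0.87],
    [0,0,0.87],
    [0,0,0.87],
    [0,0,0.87],
    [0,0,0.87]
  ],
  "rot": [
    [0,0,0],
    [0,0,0],
    [0,0,0],
    [0,0,0],
    [0,0,0],
    [0,0,0],
    [0,0,0],
    [0,0,0],
    [0,0,0],
    [0,0,0]
  ]
}}

```text
t: 10.12
eef_pos: [561.9, -347.3, 287.6]
orientation: [0.76, -0.65, -0.002, -0.0]
ft_force: [0.1, -0.4, -6.3]
width: 42.8
grasp_force: 73.3
```

Call:
{"method": "step_arm", "body": {
  "linear": [
    [-0.01,0.1,0],
    [-0.02,0.2,0],
    [-0.03,0.3,0],
    [-0.04,0.4,0],
    [-0.05,0.5,0],
    [-0.06,0.6,0],
    [-0.07,0.7,0],
    [-0.08,0.8,0],
    [-0.09,0.9,0],
    [-0.1,1,0]
  ],
  "rot": [
    [0,0,-0.05],
    [0,0,-0.1],
    [0,0,-0.15],
    [0,0,-0.2],
    [0,0,-0.25],
    [0,0,-0.3],
    [0,0,-0.35],
    [0,0,-0.4],
    [0,0,-0.45],
    [0,0,-0.534]
  ]
}}

```text
t: 10.95
eef_pos: [530.0, -46.5, 286.0]
orientation: [-0.607, 0.795, 0.002, -0.003]
ft_force: [0.7, -0.3, -4.8]
width: 42.9
grasp_force: 73.2
```

Call:
{"method": "step_arm", "body": {
  "linear": [
    [0,0.1,0],
    [0,0.2,0],
    [0,0.3,0],
    [0,0.4,0],
    [0,0.5,0],
    [0,0.5,0],
    [0,0.5,0],
    [0,0.5,0],
    [0,0.5,0],
    [0,0.5,0]
  ],
  "rot": [
    [0,0,0],
    [0,0,0],
    [0,0,0],
    [0,0,0],
    [0,0,0],
    [0,0,0],
    [0,0,0],
    [0,0,0],
    [0,0,0],
    [0,0,0]
  ]
}}

```text
t: 11.78
eef_pos: [531.7, 100.9, 289.0]
orientation: [-0.607, 0.795, 0.0, -0.001]
ft_force: [0.3, 0.2, -4.3]
width: 43.1
grasp_force: 73.1
```

```bash
python3 - <<'E'
from h import *
s=get_state();q=s['orientation'];print(s['t'],s['eef_pos'],q,s['ft_force'],s['width'],"close line",np.arctan2(q[1]**2-q[0]**2,2*q[0]*q[1]))
E
```

```text
11.7833 [531.72304932 100.88346033 289.00692469] [-6.07078535e-01  7.94641455e-01  1.84112263e-04 -7.59050764e-04] [ 0.27174643  0.24258831 -4.30297103] 43.11820155262783 close line 2.875554691911324
```

Call:
{"method": "step_arm", "body": {
  "linear": [
    [-0.003,0.014,-0.2],
    [-0.003,0.014,-0.4],
    [-0.003,0.014,-0.6],
    [-0.003,0.014,-0.74],
    [-0.003,0.014,-0.78],
    [-0.003,0.014,-0.78],
    [-0.003,0.014,-0.78],
    [-0.003,0.014,-0.78],
    [-0.003,0.014,-0.78],
    [-0.003,0.014,-0.78]
  ],
  "rot": [
    [0,0,0],
    [0,0,0],
    [0,0,0],
    [0,0,0],
    [0,0,0],
    [0,0,0],
    [0,0,0],
    [0,0,0],
    [0,0,0],
    [0,0,0]
  ]
}}

```text
t: 12.62
eef_pos: [532.8, 105.9, 58.1]
orientation: [-0.608, 0.794, -0.001, 0.002]
ft_force: [0.7, 0.0, -3.1]
width: 42.9
grasp_force: 78.3
```

```bash
python3 - <<'E'
from h import *
s=get_state();c=camera_info("wrist");im=grab_frame("wrist")
cv2.imwrite("pics/w4.png",cv2.resize(im[:,:,::-1],(800,600)))
print(s['t'],s['eef_pos'],s['ft_force'])
for p in[(-90,-80,14),(-90,80,14),(100,-80,14),(100,80,14),(-60,0,42),(30,-64,36),(56,-69,33),(56,69,33)]:
    print(p,proj(c,[*pt(-.265,(529.5,112),p[:2]),p[2]])/.7)
E
```

```text
12.6167 [532.83529967 105.87824072  58.1077416 ] [ 0.67525865  0.02804902 -3.09343683]
(-90, -80, 14) [673.49054076 139.06036258]
(-90, 80, 14) [615.56152405 518.23720562]
(100, -80, 14) [128.24648716 139.54463042]
(100, 80, 14) [185.87114886 517.48598708]
(-60, 0, 42) [590.06199206 383.93556963]
(30, -64, 36) [321.38830525 192.5787319 ]
(56, -69, 33) [240.7876144  175.76265957]
(56, 69, 33) [273.02582495 528.83098824]
```

View pics/w4.png

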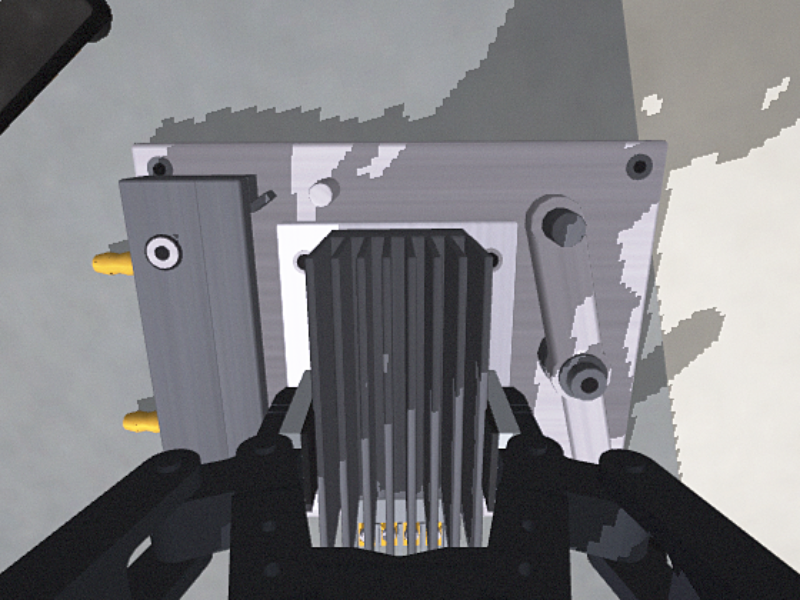

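Pin (322,192) and pivot (590,384) match the predictions to within a pixel. The module is parallel to the plate, in front of the lip, with its terminals at the +y end. Lowering it onto the plate.

Call:
{"method": "step_arm", "body": {
  "linear": [
    [0,0,-0.005],
    [0,0,-0.01],
    [0,0,-0.015],
    [0,0,-0.02],
    [0,0,-0.025],
    [0,0,-0.03],
    [0,0,-0.03],
    [0,0,-0.03],
    [0,0,-0.03],
    [0,0,-0.03]
  ],
  "rot": [
    [0,0,0],
    [0,0,0],
    [0,0,0],
    [0,0,0],
    [0,0,0],
    [0,0,0],
    [0,0,0],
    [0,0,0],
    [0,0,0],
    [0,0,0]
  ]
}}

```text
t: 13.5
eef_pos: [531.2, 106.2, 47.0]
orientation: [-0.608, 0.794, -0.0, 0.0]
ft_force: [-0.6, 1.4, -1.8]
width: 42.8
grasp_force: 78.4
```

Call:
{"method": "step_arm", "body": {
  "linear": [
    [0,0,-0.002],
    [0,0,-0.004],
    [0,0,-0.006],
    [0,0,-0.008],
    [0,0,-0.01],
    [0,0,-0.01],
    [0,0,-0.01],
    [0,0,-0.01],
    [0,0,-0.01],
    [0,0,-0.01]
  ],
  "rot": [
    [0,0,0],
    [0,0,0],
    [0,0,0],
    [0,0,0],
    [0,0,0],
    [0,0,0],
    [0,0,0],
    [0,0,0],
    [0,0,0],
    [0,0,0]
  ]
}}

```text
t: 14.33
eef_pos: [531.9, 106.8, 46.0]
orientation: [-0.608, 0.794, -0.0, 0.001]
ft_force: [-4.6, 3.6, 13.1]
width: 42.7
grasp_force: 80.1
```

Call:
{"method": "step_arm", "body": {
  "linear": [
    [0.008,-0.005,0.002],
    [0.016,-0.008,0.002],
    [0.024,-0.01,0.002],
    [0.032,-0.012,0.002],
    [0.04,-0.014,0.002],
    [0.048,-0.016,0.002],
    [0.056,-0.019,0.002],
    [0.064,-0.021,0.002],
    [0.071,-0.023,0.002],
    [0.076,-0.024,0.002]
  ],
  "rot": [
    [0,0,0],
    [0,0,0],
    [0,0,0],
    [0,0,0],
    [0,0,0],
    [0,0,0],
    [0,0,0],
    [0,0,0],
    [0,0,0],
    [0,0,0]
  ]
}}

```text
t: 15.17
eef_pos: [545.3, 101.9, 45.1]
orientation: [-0.606, 0.795, 0.006, -0.005]
ft_force: [-40.3, 22.6, 36.1]
width: 42.9
grasp_force: 83.8
```

Blocked about 13 mm along, with force against the slide and toward plate +y. I'll back off a little and look.

Call:
{"method": "step_arm", "body": {
  "linear": [
    [-0.02,0.005,0],
    [-0.04,0.011,0],
    [-0.05,0.014,0],
    [-0.05,0.014,0],
    [-0.05,0.014,0],
    [-0.05,0.014,0],
    [-0.05,0.014,0],
    [-0.05,0.014,0],
    [-0.05,0.014,0],
    [-0.05,0.014,0]
  ],
  "rot": [
    [0,0,0],
    [0,0,0],
    [0,0,0],
    [0,0,0],
    [0,0,0],
    [0,0,0],
    [0,0,0],
    [0,0,0],
    [0,0,0],
    [0,0,0]
  ]
}}

```text
t: 16.0
eef_pos: [539.8, 103.4, 45.0]
orientation: [-0.607, 0.794, -0.0, 0.001]
ft_force: [-1.0, 4.1, 5.5]
width: 42.9
grasp_force: 79.6
```

```bash
python3 - <<'E'
from h import *
s=get_state();c=camera_info("wrist");im=grab_frame("wrist")
np.save("c5.npy",c,allow_pickle=True)
cv2.imwrite("pics/w5.png",cv2.resize(im[60:360,60:430,::-1],None,fx=2,fy=2,interpolation=cv2.INTER_CUBIC))
print(s['t'],s['eef_pos'],s['orientation'],s['ft_force'])
f=lambda p:np.round((proj(c,[*pt(-.265,(529.5,112),p[:2]),p[2]])-[60,60])*2)
for p in[(-90,-80,14),(100,-80,14),(-60,0,42),(30,-64,36),(56,-69,33),(56,-57,24),(50,-57,14),(56,-57,14)]: print(p,f(p))
q=s['orientation'];yaw=np.arctan2(q[1]**2-q[0]**2,2*q[0]*q[1])-np.pi
T=s['eef_pos'][:2]
for p in[(40,-55,22),(-40,-55,22),(-22,-53,74),(22,-53,74)]: print("mod",p,np.round((proj(c,[*pt(yaw,T,(p[0],p[1]+6.2)),p[2]])-[60,60])*2))
print("yaw",yaw)
E
```

```text
16.0 [539.76069181 103.35891104  45.00864485] [-6.07487045e-01  7.94329243e-01 -1.34938032e-04  7.25544653e-04] [-0.96264914  4.13429558  5.51790949]
(-90, -80, 14) [882.  78.]
(100, -80, 14) [62. 79.]
(-60, 0, 42) [758. 446.]
(30, -64, 36) [356. 159.]
(56, -69, 33) [233. 134.]
(56, -57, 24) [249. 184.]
(50, -57, 14) [284. 178.]
(56, -57, 14) [259. 178.]
mod (40, -55, 22) [268. 194.]
mod (-40, -55, 22) [614. 194.]
mod (-22, -53, 74) [576. 258.]
mod (22, -53, 74) [307. 258.]
yaw -0.26500964710369646
```

View pics/w5.png

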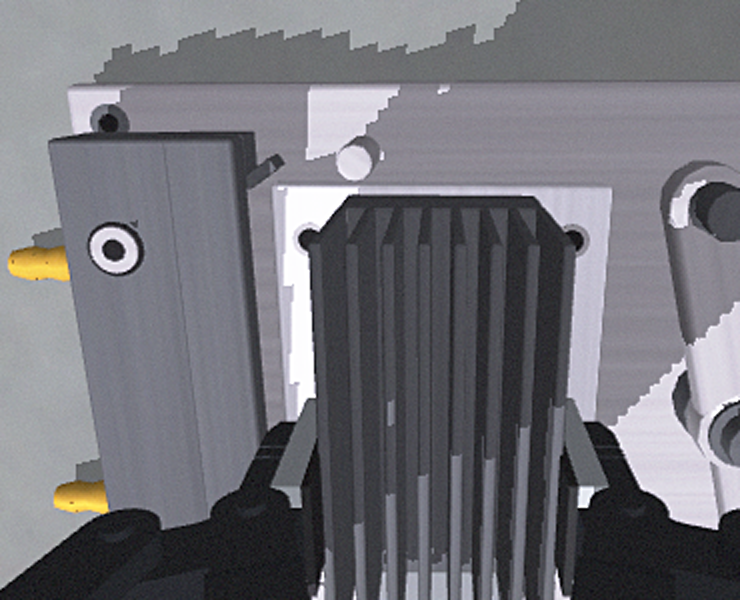

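The module's end edge at row 186 lines up with the cheek's inner face (about 184), so it sits about 2 mm too far toward -y. I'll shift it +2 mm in plate y and slide again.

Call:
{"method": "step_arm", "body": {
  "linear": [
    [0.001,0.003,0.001],
    [0.002,0.006,0.001],
    [0.009,0.004,0.001],
    [0.016,0.002,0.001],
    [0.023,0.0,0.001],
    [0.03,-0.002,0.001],
    [0.037,-0.004,0.001],
    [0.044,-0.006,0.001],
    [0.05,-0.007,0.001],
    [0.055,-0.008,0.001]
  ],
  "rot": [
    [0,0,0],
    [0,0,0],
    [0,0,0],
    [0,0,0],
    [0,0,0],
    [0,0,0],
    [0,0,0],
    [0,0,0],
    [0,0,0],
    [0,0,0]
  ]
}}

```text
t: 16.88
eef_pos: [553.7, 100.7, 44.7]
orientation: [-0.607, 0.795, 0.001, -0.001]
ft_force: [-8.4, 3.7, 9.9]
width: 43.1
grasp_force: 80.1
```

Call:
{"method": "step_arm", "body": {
  "linear": [
    [0.002,-0.001,0],
    [0.005,-0.001,0],
    [0.007,-0.002,0],
    [0.009,-0.002,0],
    [0.011,-0.003,0],
    [0.013,-0.004,0],
    [0.015,-0.004,0],
    [0.015,-0.004,0],
    [0.015,-0.004,0],
    [0.015,-0.004,0]
  ],
  "rot": [
    [0,0,0],
    [0,0,0],
    [0,0,0],
    [0,0,0],
    [0,0,0],
    [0,0,0],
    [0,0,0],
    [0,0,0],
    [0,0,0],
    [0,0,0]
  ]
}}

```text
t: 17.72
eef_pos: [556.7, 99.9, 44.8]
orientation: [-0.607, 0.794, 0.002, -0.002]
ft_force: [-12.4, 5.5, 15.3]
width: 42.8
grasp_force: 80.9
```

Call:
{"method": "step_arm", "body": {
  "linear": [
    [0.002,-0.001,0],
    [0.004,-0.001,0],
    [0.006,-0.002,0],
    [0.008,-0.002,0],
    [0.01,-0.003,0],
    [0.01,-0.003,0],
    [0.01,-0.003,0],
    [0.01,-0.003,0],
    [0.01,-0.003,0],
    [0.01,-0.003,0]
  ],
  "rot": [
    [0,0,0],
    [0,0,0],
    [0,0,0],
    [0,0,0],
    [0,0,0],
    [0,0,0],
    [0,0,0],
    [0,0,0],
    [0,0,0],
    [0,0,0]
  ]
}}

```text
t: 18.55
eef_pos: [557.1, 99.6, 44.9]
orientation: [-0.607, 0.794, 0.004, -0.004]
ft_force: [-21.9, 10.1, 23.3]
width: 42.7
grasp_force: 82.0
```

Firm stop at the expected home position. I'll relax the push, release and rise.

Call:
{"method": "step_arm", "body": {
  "linear": [
    [-0.003,0.001,0],
    [-0.007,0.002,0],
    [-0.007,0.002,0],
    [-0.007,0.002,0],
    [-0.007,0.002,0],
    [-0.007,0.002,0],
    [-0.007,0.002,0],
    [-0.007,0.002,0],
    [-0.007,0.002,0],
    [-0.007,0.002,0]
  ],
  "rot": [
    [0,0,0],
    [0,0,0],
    [0,0,0],
    [0,0,0],
    [0,0,0],
    [0,0,0],
    [0,0,0],
    [0,0,0],
    [0,0,0],
    [0,0,0]
  ]
}}

```text
t: 19.38
eef_pos: [557.0, 99.7, 44.9]
orientation: [-0.608, 0.794, 0.002, -0.003]
ft_force: [-15.8, 6.2, 16.7]
width: 43.0
grasp_force: 80.8
```

Call:
{"method": "step_arm", "body": {
  "linear": [
    [0,0,0],
    [0,0,0],
    [0,0,0],
    [0,0,0],
    [0,0,0],
    [0,0,0],
    [0,0,0.05],
    [0,0,0.1],
    [0,0,0.25],
    [0,0,0.4]
  ],
  "rot": [
    [0,0,0],
    [0,0,0],
    [0,0,0],
    [0,0,0],
    [0,0,0],
    [0,0,0],
    [0,0,0],
    [0,0,0],
    [0,0,0],
    [0,0,0]
  ],
  "claw": 0.8
}}

```text
t: 20.22
eef_pos: [559.6, 98.5, 157.7]
orientation: [-0.607, 0.794, 0.001, -0.002]
ft_force: [2.5, 0.3, 1.1]
width: 68.3
grasp_force: 0.0
```

Call:
{"method": "step_arm", "body": {
  "linear": [
    [-0.13,0,0.15],
    [-0.26,0,0.3],
    [-0.35,0,0.35],
    [-0.35,0,0.35],
    [-0.35,0,0.35],
    [-0.35,0,0.35],
    [-0.35,0,0.35],
    [-0.35,0,0.35],
    [-0.35,0,0.35],
    [-0.35,0,0.35]
  ],
  "rot": [
    [0,0,0],
    [0,0,0],
    [0,0,0],
    [0,0,0],
    [0,0,0],
    [0,0,0],
    [0,0,0],
    [0,0,0],
    [0,0,0],
    [0,0,0]
  ]
}}

```text
t: 21.05
eef_pos: [456.0, 99.0, 261.9]
orientation: [-0.607, 0.794, 0.0, -0.001]
ft_force: [0.8, -0.6, 0.0]
width: 68.4
grasp_force: 0.0
```

```bash
python3 - <<'E'
from h import *
s=get_state();c=camera_info("wrist");im=grab_frame("wrist");np.save("c6.npy",c,allow_pickle=True)
print(s['t'],s['eef_pos'],s['orientation'])
cs=np.array([proj(c,[*pt(-.265,(529.5,112),p),14]) for p in[(100,-80),(100,80),(-110,-80),(-110,80)]])
x0,y0=np.maximum(cs.min(0)-15,0).astype(int);x1,y1=(cs.max(0)+15).astype(int)
cr=im[y0:y1,x0:x1,::-1];k=min(800/cr.shape[1],600/cr.shape[0])
cv2.imwrite("pics/w6.png",cv2.resize(cr,None,fx=k,fy=k,interpolation=cv2.INTER_CUBIC));print(x0,y0,k)
f=lambda p:np.round((proj(c,[*pt(-.265,(529.5,112),p[:2]),p[2]])-[x0,y0])*k)
for p in[(-10,-55,22),(-10,55,22),(56,-55,22),(52,-53,74),(8,-53,74),(8,37,74),(52,37,74),(-60,0,42),(30,-64,36),(-110,0,73)]:print(p,f(p))
for q in(1.2,1.3,1.4,1.5): print(q,f((-60-50*np.cos(q),50*np.sin(q),73)))
E
```

```text
21.05 [455.98781478  98.9836404  261.91063436] [-6.07362171e-01  7.94424202e-01  1.57226332e-04 -1.16451457e-03]
107 108 3.5242290748898677
(-10, -55, 22) [417. 141.]
(-10, 55, 22) [433. 478.]
(56, -55, 22) [199. 142.]
(52, -53, 74) [154. 177.]
(8, -53, 74) [321. 176.]
(8, 37, 74) [343. 492.]
(52, 37, 74) [188. 492.]
(-60, 0, 42) [583. 335.]
(30, -64, 36) [271. 117.]
(-110, 0, 73) [762. 366.]
1.2 [645. 521.]
1.3 [629. 526.]
1.4 [612. 529.]
1.5 [595. 531.]
```

View pics/w6.png

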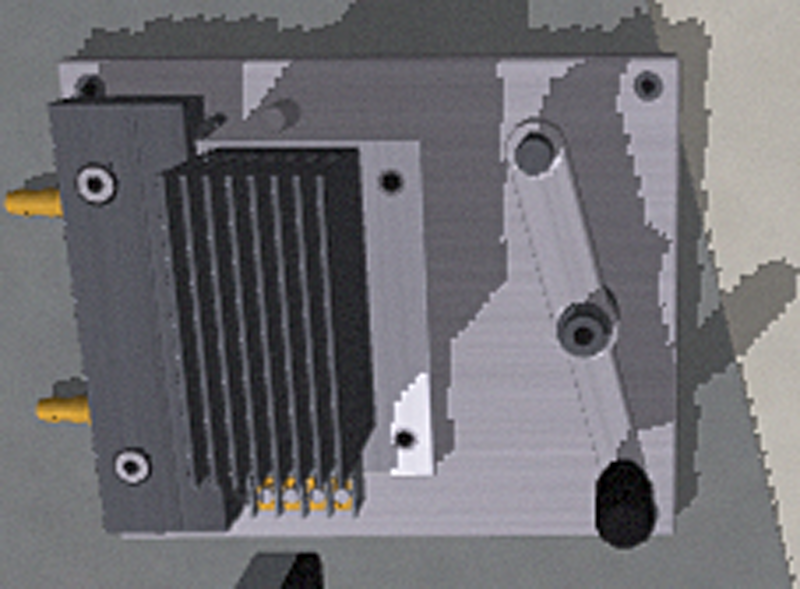

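Module seated: the front flange corners at (419,142) and (434,474) match the predicted home position within about 0.5–1 mm. Terminals are at +y, and the pin is clear. The knob is near q≈1.35; going to grip it.

Call:
{"method": "step_arm", "body": {
  "linear": [
    [0.06,0.12,0],
    [0.06,0.262,0],
    [0.06,0.262,-0.2],
    [0.06,0.262,-0.5],
    [0.06,0.262,-0.722],
    [0.06,0.262,-0.722],
    [0.06,0.262,-0.722],
    [0.06,0.262,-0.722],
    [0.06,0.262,-0.722],
    [0.06,0.262,-0.722]
  ],
  "rot": [
    [0,0,0],
    [0,0,0],
    [0,0,0],
    [0,0,0],
    [0,0,0],
    [0,0,0],
    [0,0,0],
    [0,0,0],
    [0,0,0],
    [0,0,0]
  ],
  "claw": 0.6
}}

```text
t: 21.93
eef_pos: [475.1, 178.1, 47.8]
orientation: [-0.608, 0.794, -0.001, 0.001]
ft_force: [0.9, 0.9, 0.6]
width: 51.5
grasp_force: 0.0
```

Call:
{"method": "step_arm", "body": {
  "linear": [
    [0,0,0],
    [0,0,0],
    [0,0,0],
    [0,0,0],
    [0,0,0],
    [0,0,0],
    [0,0,0],
    [0,0,0],
    [0,0,0],
    [0,0,0]
  ],
  "rot": [
    [0,0,0],
    [0,0,0],
    [0,0,0],
    [0,0,0],
    [0,0,0],
    [0,0,0],
    [0,0,0],
    [0,0,0],
    [0,0,0],
    [0,0,0]
  ],
  "claw": 0,
  "newtons": 50
}}

```text
t: 22.77
eef_pos: [475.1, 178.8, 48.7]
orientation: [-0.608, 0.794, -0.0, 0.002]
ft_force: [-1.9, 1.0, 6.6]
width: 16.2
grasp_force: 48.7
```

Call:
{"method": "step_arm", "body": {
  "linear": [
    [-0.017,0,0],
    [-0.033,-0.001,0],
    [-0.05,-0.004,0],
    [-0.066,-0.009,0],
    [-0.081,-0.015,0],
    [-0.096,-0.023,0],
    [-0.11,-0.032,0],
    [-0.123,-0.043,0],
    [-0.134,-0.055,0],
    [-0.145,-0.068,0]
  ],
  "rot": [
    [0,0,0.1],
    [0,0,0.2],
    [0,0,0.3],
    [0,0,0.4],
    [0,0,0.5],
    [0,0,0.6],
    [0,0,0.7],
    [0,0,0.8],
    [0,0,0.9],
    [0,0,1]
  ]
}}

```text
t: 23.6
eef_pos: [434.7, 162.5, 48.9]
orientation: [0.867, -0.499, 0.002, -0.007]
ft_force: [6.0, 14.6, -5.9]
width: 16.1
grasp_force: 49.1
```

Call:
{"method": "step_arm", "body": {
  "linear": [
    [-0.005,-0.007,0],
    [-0.009,-0.014,0],
    [-0.013,-0.021,0],
    [-0.017,-0.029,0],
    [-0.02,-0.036,0],
    [-0.023,-0.044,0],
    [-0.026,-0.052,0],
    [-0.028,-0.06,0],
    [-0.029,-0.065,0],
    [-0.029,-0.065,0]
  ],
  "rot": [
    [0,0,0.08],
    [0,0,0.16],
    [0,0,0.24],
    [0,0,0.32],
    [0,0,0.4],
    [0,0,0.48],
    [0,0,0.56],
    [0,0,0.64],
    [0,0,0.7],
    [0,0,0.7]
  ]
}}

```text
t: 24.43
eef_pos: [422.5, 140.7, 48.7]
orientation: [0.969, -0.247, 0.001, -0.004]
ft_force: [-8.2, 9.4, 9.5]
width: 15.8
grasp_force: 51.1
```

```bash
python3 - <<'E'
from h import *
s=get_state();p=np.array(s['eef_pos'][:2])-pt(-.265,(529.5,112),(-60,0))
print(s['t'],s['eef_pos'],"q",np.pi-.265-np.arctan2(p[1],p[0]),np.hypot(*p),s['ft_force'],s['ft_torque'],s['joints'])
E
```

```text
24.4333 [422.48445734 140.71059413  48.71278958] q -0.006298867743401715 50.8004761650138 [-8.23819482  9.3920224   9.54339309] [ 3.21801349  2.76283873 -0.07737641] [ 0.67317683  0.19503027 -0.47148343 -0.00355121 -0.89750751  0.40127688]
```

Call:
{"method": "step_arm", "body": {
  "linear": [
    [-0.001,-0.003,0],
    [-0.002,-0.006,0],
    [-0.003,-0.009,0],
    [-0.003,-0.009,0],
    [-0.003,-0.009,0],
    [-0.003,-0.009,0],
    [-0.003,-0.009,0],
    [-0.003,-0.009,0],
    [-0.003,-0.009,0],
    [-0.003,-0.009,0]
  ],
  "rot": [
    [0,0,0],
    [0,0,0],
    [0,0,0],
    [0,0,0],
    [0,0,0],
    [0,0,0],
    [0,0,0],
    [0,0,0],
    [0,0,0],
    [0,0,0]
  ]
}}

```text
t: 25.27
eef_pos: [422.5, 140.6, 48.8]
orientation: [0.969, -0.248, 0.001, -0.006]
ft_force: [-6.7, 17.1, 6.3]
width: 16.1
grasp_force: 50.8
```

The clamp is at its end stop. Easing off, opening and rising clear.

Call:
{"method": "step_arm", "body": {
  "linear": [
    [0.002,0.007,0],
    [0.002,0.007,0],
    [0.002,0.007,0],
    [0.002,0.007,0],
    [0.002,0.007,0],
    [0.002,0.007,0],
    [0.002,0.007,0],
    [0.002,0.007,0],
    [0.002,0.007,0],
    [0.002,0.007,0]
  ],
  "rot": [
    [0,0,0],
    [0,0,0],
    [0,0,0],
    [0,0,0],
    [0,0,0],
    [0,0,0],
    [0,0,0],
    [0,0,0],
    [0,0,0],
    [0,0,0]
  ],
  "claw": 0.6
}}

```text
t: 26.1
eef_pos: [421.3, 137.2, 46.4]
orientation: [0.969, -0.248, -0.0, 0.0]
ft_force: [-0.4, -0.9, -0.2]
width: 51.3
grasp_force: 0.0
```

Call:
{"method": "step_arm", "body": {
  "linear": [
    [0,0,0.1],
    [0,0,0.2],
    [0,0,0.4],
    [0,0,0.6],
    [0,0,0.75],
    [0,0,0.75],
    [0,0,0.75],
    [0,0,0.75],
    [0,0,0.75],
    [0,0,0.75]
  ],
  "rot": [
    [0,0,0],
    [0,0,0],
    [0,0,0],
    [0,0,0],
    [0,0,0],
    [0,0,0],
    [0,0,0],
    [0,0,0],
    [0,0,0],
    [0,0,0]
  ]
}}

```text
t: 26.93
eef_pos: [420.7, 137.0, 270.1]
orientation: [0.969, -0.248, -0.001, 0.001]
ft_force: [0.7, 0.3, -0.0]
width: 51.3
grasp_force: 0.0
```

```bash
python3 - <<'E'
from h import *
s=get_state();c=camera_info("wrist");im=grab_frame("wrist");np.save("c7.npy",c,allow_pickle=True)
print(s['t'],s['eef_pos'])
cv2.imwrite("pics/w7.png",cv2.resize(im[:,:,::-1],(800,600),interpolation=cv2.INTER_CUBIC))
k=1/.7
f=lambda p:np.round(proj(c,[*pt(-.265,(529.5,112),p[:2]),p[2]])*k)
for p in[(-10,-55,22),(-10,55,22),(8,-53,74),(8,37,74),(-60,0,42),(30,-64,36),(-110,0,73),(-4,0,47)]:print(p,f(p))
E
```

```text
26.9333 [420.65717257 136.96699163 270.08313085]
(-10, -55, 22) [435.  86.]
(-10, 55, 22) [286. 124.]
(8, -53, 74) [431.  47.]
(8, 37, 74) [288.  85.]
(-60, 0, 42) [376. 177.]
(30, -64, 36) [436.  17.]
(-110, 0, 73) [392. 254.]
(-4, 0, 47) [355.  94.]
```

View pics/w7.png

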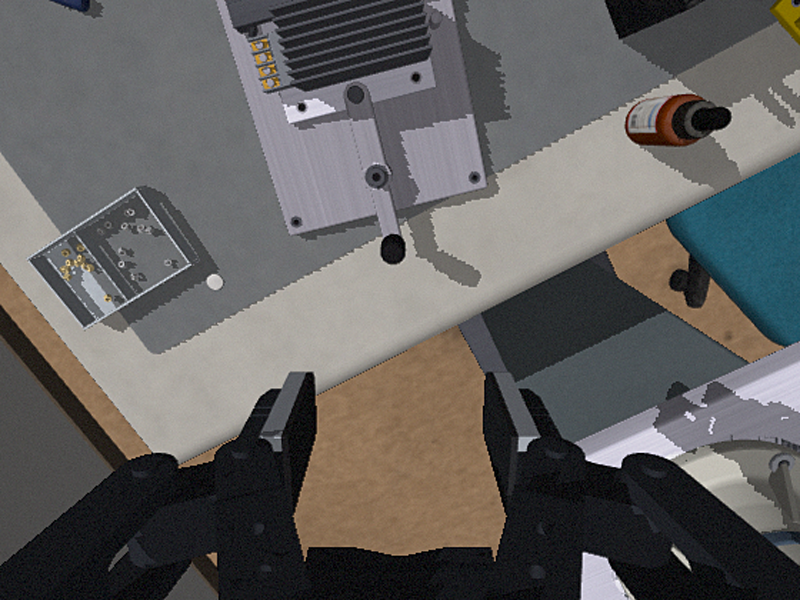

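The toe (355,93) sits on the front flange, as predicted for a closed clamp, and the knob (392,248) is on the plate's axis. The flange corners, about (433,86) and (289,123), are at home, and the tray and bottle are upright. Handing in.

```bash
python3 -c "
from workcell import *
print(close_job())"
```

```text
the job is handed in; nothing more can be done
None
```

The module is seated home under the lip with its terminals away from the pin, the clamp is shut on its front flange, nothing else was touched as far as I could see, and the job was handed in at about 27 s of robot time; no verdict came back.

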